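Set the last carrier against its stop and close the jaw

ROBOT

A 7-joint arm with a two-finger parallel gripper is mounted at the origin on the work surface. World frame = base frame: x ahead of the robot, y to its left, z up, the work surface at z = 0. Lengths are in m, angles in rad, forces in N, time in s.
With the tool pointing down it reaches from about 0.4 to 0.875 m from the base axis. Payload 4.4 kg.
Tool frame: the origin (TCP) lies midway between the tips of the shut fingers; the grasp point (between the pads) lies 19 mm behind it; z points along the fingers, y is the direction in which the jaws open and shut (so a half turn about z gives the same grasp; the last joint's range is limited). The gripper opens to 85 mm and grips with 20 to 120 N. Pads are 22 mm wide; open, the fingers measure 114 mm over their backs; the gripper's body (76 mm by 85 mm) begins 54 mm behind the grasp point. The pads swing forward as they close: fully open they stand 13 mm farther back than shut.
Start: joints at [1.053, 0.628, 0.038, 1.517, -0.027, 0.996, -0.02], TCP at [0.284, -0.585, 0.196] pointing down, gripper open.
Joint ranges: [-3.06, 3.06], [-0.37, 2.12], [-1.25, 1.32], [0.18, 2.47], [-1.1, 4.24], [0.23, 1.98], [-2.94, 2.94]. Speed limits (rad/s): [2.57, 2.57, 3.14, 3.14, 3.14, 3.14, 3.14].

INTERFACE

Orientations are given as a 3x3 rotation matrix whose columns are the frame's x, y, z axes.
In Python, from workcell import arm, viewer gives the robot as it stands.
- The arm moves only by the tool play_rows, never from a script. Its argument "commands" is a list of rows, each an object with "dp": the shift along the world's x, y, z in cm, a list of three; "spin": the turn about the world's z in rad; "jaw": the opening in per cent of the stroke, from 0 (shut) to 100 (fully open). A call has 1 to 8 rows; each row shifts and turns the pose as measured when the row begins; what a row does not reach is not made up. A row lasts 1/10 s, in which the tool goes at most 50 mm and 8.59 degrees, less where a joint would pass 70% of its speed; a pose out of reach is approached as far as the arm can. A call with a gripper value outside its range is refused whole. The fingers move at their own pace and stop on an object; "squeeze" is the grip in N (left out, the last holds). Time passes only in rows, so rows that do not move let the fingers close. It gives the time, the measured TCP pose, the force and the opening at its end, in the units of the state.
- arm.get_state(): the state, without advancing time (a new reading comes with each control period).
- viewer.snapshot(name): name is "scene" or "top" or "wrist"; returns the picture (480x640x3 uint8, blue, green, red); there is no depth.
- viewer.camera_info(name): a dict with "fx", "fy", "cx", "cy" (pixels), "rvec" (rotation vector, rad) and "tvec" (3), from world to camera coordinates, as OpenCV has them. Camera axes: x right, y down, z forward; pixel columns grow to the right and rows downward; lengths in m; the calibration is good to about 2 mm. A picture is of the moment at which its call begins: read the wrist's pose just before it. camera_info takes no time and is no camera call; for the wrist camera it gives the pose at the moment of the call.
- arm.close_job(): hands the job in, once; it reports no verdict.
The state is a dict: "time": time; "qpos": joint angles; "qd": joint speeds; "joint_efforts": joint torques, N m; "tool_pos": TCP position; "ee_rot": TCP orientation; "contact_force": force on the tool from outside, world axes, zero at the start; "wrist_torque": the same for the moment, N m; "opening": opening from 0.0 (shut) to 1.0 (fully open).
Only numpy, scipy, OpenCV 4.12 (cv2) and the standard library are available. Lean on these libraries where they do the work, as an engineer would, in place of code of your own. Each camera call takes 0.05 s, during which the arm holds its last target. There are 200 camera calls.

TASK

Push the wooden carrier board (the white shoe last is screwed to it) near its toe corner so that it swings about the heel pin until its long edge meets the red rubber tip of the stop screw, and press it home there with about 10 newtons, never more than 20; the screw is set differently every time, so feel for it. Only then slide the steel jaw by its orange handle until its red rubber nose presses lightly (a few newtons, never more than 20) on the board's other long edge. Leave the board touching both the red tip and the jaw, still flat on its pin, and do not disturb the other things on the bench.

Things in the scene. Friction and masses are not known exactly. Their poses are not given: they have to be found in the camera images.
- jig: the fixture: a fixed light wood base board, 340 x 360 x 12 mm, on the bench. Origin at bench level on the axis of the upright steel heel pin (12 mm diameter, top 46 mm above the bench). x runs from the pin to the toe end (base board from x = -50 to 290 mm), y towards the stop (from -210 to 150 mm).
- carrier: loose brown wooden board 280 x 110 x 18 mm, about 0.9 kg with its last, lying on the base board (underside 12 mm above the bench), a 14 mm hole over the pin. Origin: hole centre, underside; x to the toe (board from -30 to 250 mm), long edges at y = -55 and +55 mm. Starts turned 0.2 to 0.5 rad clockwise (from above) from the jig's x; must end anticlockwise of that, within 0.08 rad of jig x.
- push_corner (a point): the corner to push near: carrier x = 250, y = -55 mm, at half the board's height (21 mm above the bench), axes as the carrier's. Push the edge some 30 mm short of it, towards the carrier's +y. Sliding the board takes about 1 to 5 N here.
- last_top (a point): top of the white shoe last fixed to the carrier, at carrier x = 80 mm, 118 mm above the bench. The last reaches from carrier x = 20 to 245 mm and is at most 80 mm wide; it is 77 mm above the bench at x = 170 mm and 60 mm at x = 220 mm.
- stop: the stop: a fixed blue block 36 x 26 x 34 mm at jig x = 200, y = 118 mm; origin at its underside's centre. A rigid steel screw through it along y, 21 mm above the bench, carries a red rubber ball tip 16 mm wide towards the carrier; the tip's near side stands 42 mm from the block's centre plus 10 to 32 mm of screw setting (not measured, differs each time). The rubber gives 1 mm per 4 N.
- jaw (a joint): how far the steel jaw has slid towards the carrier, in m: 0 drawn back, up to 0.085; it slides along the jig's +y along a flush slot at jig x = 85 mm with about 3 N of friction, stays where it is left, and starts drawn back. It meets the carrier at about 0.06 to 0.075 when that is against the stop.
- jaw_nose (a point): centre of the jaw's nose, an upright red rubber cylinder 16 mm in diameter, 25 mm above the bench; its axes are the jig's. It touches the carrier's edge 8 mm ahead of this point and gives about 1 mm per 4 N.
- jaw_handle (a point): top centre of the jaw's orange handle, an upright post 16 mm in diameter and 34 mm tall, its top 72 mm above the bench, 32 mm behind the nose's centre (jig -y). It stands on the jaw's block (38 x 42 mm, top 38 mm above the bench), whose back face lies 19 mm behind the post's axis.
- spare_last: a bystander: a loose grey shoe last, 225 mm long, standing on the bench on the stop's side; origin under its heel end.
- wax_tin: a bystander: a green tin, 68 mm in diameter, 50 mm high, beyond the toe end; origin under its centre.
- screwdriver: a bystander: a yellow screwdriver lying on the bench beyond the base board's edge on the jaw's side.
- marker: a bystander: a marker pen, 120 mm long, lying on the bench on the stop's side; origin under its middle.

How it is judged:
On the way, in this order (a step that is already met when the one before it is completed fails the run):
1. the carrier is pressed against the stop (over 4 N for 0.3 s) while the jaw is still drawn back (contact force between stop and carrier above 4 N and value of joint jaw below 0.015 m), for 0.3 s.
2. the jaw's nose presses on the carrier's other edge (over 1 N for 0.2 s) (contact force between jaw and carrier above 1 N and value of joint jaw above 0.03 m), for 0.2 s.
At the end, for the whole second after the job is handed in: the carrier, at rest and flat on its pin, lies with its long edges within 3 mm of the red tip and within 3 mm of the jaw's nose (y of buffer_c0 in the frame of carrier below 0.066 m and y of jaw_nose in the frame of carrier above -0.066 m and horizontal distance between carrier and jig below 0.006 m and angle between carrier's own z axis and vertical below 0.05 rad and linear speed of carrier below 0.02 m/s); the robot touches nothing.
It fails at once if the carrier bears on the stop with more than 20 N (contact force between stop and carrier above 20 N).
It fails at once if the jaw bears on the carrier with more than 20 N (contact force between jaw and carrier above 20 N).
It fails at once if the carrier is lifted or tipped (angle between carrier's own z axis and vertical above 0.09 rad or height (world z) of carrier above 0.022 m).
It fails at once if a bystander (spare last, tin, screwdriver or marker) is moved by more than 20 mm (distance of any of spare_last, wax_tin, screwdriver, marker from where it was at the start of the episode above 0.02 m).
It also fails if it takes over 61 s, if anything falls off the work surface, if the arm or the gripper's body presses on something with over 40 N, if the wrist force passes 120 N, or if a joint passes its speed limit or range.

## Working session

There is one attempt and no reset: what is moved stays moved. The work goes in short steps, Python scripts to look and compute and a tool call to move; the robot and the scene stay as the last step left them, time stands still between calls to the robot, and variables do not carry over. Pictures are saved under pics/ and viewed, about 8 in all and at most 12, crops included, and the job is handed in when it is done.

Besides the shell and the picture viewer there is one more tool, called after "Emit:" by a JSON object that holds its "op" and its "data", one argument or row to a line. play_rows: Moves the arm, as the interface text tells. Its arguments: {"type":"object","properties":{"commands":{"type":"array","items":{"type":"object","properties":{"dp":{"type":"array","items":{"type":"number"}},"spin":{"type":"number"},"jaw":{"type":"number"}}}},"squeeze":{"type":"number"}},"required":["commands"]}

```bash
mkdir -p pics; ls
python3 - <<'E'
from workcell import arm, viewer
import cv2
s=arm.get_state(); print(s['time'],s['tool_pos'],s['ee_rot'],s['contact_force'],s['opening'])
for n in ('top','scene'):
    cv2.imwrite(f'pics/{n}0.png',viewer.snapshot(n)); print(n,viewer.camera_info(n))
E
```

```text
pics
0.0 [ 0.28350302 -0.5841469   0.19499381] [[ 8.99664270e-01  4.36581619e-01 -8.31265610e-04]
 [ 4.36582410e-01 -8.99662669e-01  1.69751666e-03]
 [-6.75406501e-06 -1.89011103e-03 -9.99998214e-01]] [-0.03197408 -0.38807866 -0.10498278] 0.9948098683034098
top {'fx': 478.0613738827666, 'fy': 478.0613738827666, 'cx': 309.2037922151674, 'cy': 233.57141186692007, 'rvec': array([ 2.16400965, -2.17751624,  0.10670999]), 'tvec': array([0.05258293, 0.60190901, 1.02167501])}
scene {'fx': 451.40429744141767, 'fy': 451.40429744141767, 'cx': 321.65603089261197, 'cy': 244.58671610332485, 'rvec': array([ 2.03391061,  1.21698038, -0.53076621]), 'tvec': array([-0.30691549, -0.23227041,  1.34346265])}
```

View pics/top0.png

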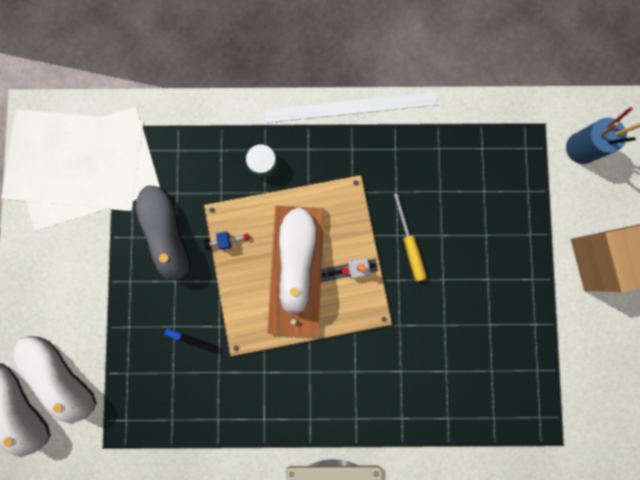

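View pics/scene0.png

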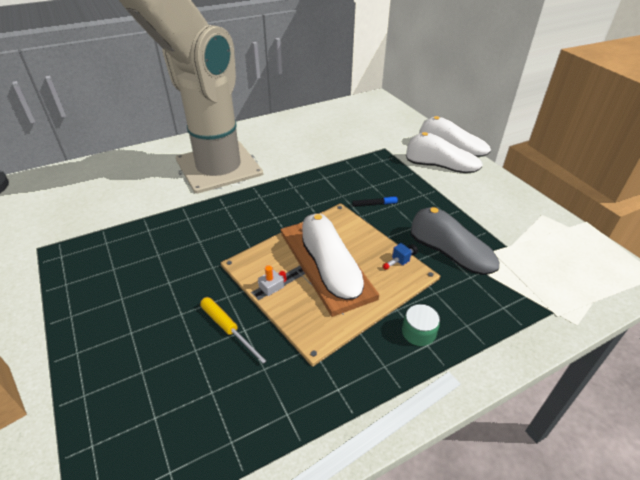

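The top view shows base board corners near (205,206), (361,177), (391,324) and (231,355). The pin is at (294,322), the blue stop at (223,240) with its red tip at (246,237), the jaw handle at (361,268) and the nose at (346,271). The brown carrier's toe end is at (275–323, 207). The scene view agrees with this.

```bash
cat > h.py <<'E'
import numpy as np, cv2
from workcell import arm, viewer
def cast(ci,uv,z):
    R=cv2.Rodrigues(np.array(ci['rvec']))[0]; t=np.array(ci['tvec'])
    uv=np.atleast_2d(uv).astype(float)
    d=np.c_[(uv[:,0]-ci['cx'])/ci['fx'],(uv[:,1]-ci['cy'])/ci['fy'],np.ones(len(uv))]@R
    c=-R.T@t
    return (c+d*((z-c[2])/d[:,2])[:,None])
def proj(ci,P):
    K=np.array([[ci['fx'],0,ci['cx']],[0,ci['fy'],ci['cy']],[0,0,1]])
    return cv2.projectPoints(np.atleast_2d(P).astype(float),np.array(ci['rvec']),np.array(ci['tvec']),K,None)[0][:,0]
def blobs(im,lo,hi,amin=15):
    m=cv2.inRange(cv2.cvtColor(im,cv2.COLOR_BGR2HSV),np.array(lo),np.array(hi))
    n,l,st,c=cv2.connectedComponentsWithStats(m)
    return [(c[i],st[i,4],l==i) for i in np.argsort(-st[:,4]) if i and st[i,4]>=amin]
E
python3 - <<'E'
from h import *
np.set_printoptions(precision=4,suppress=True)
im=cv2.imread('pics/top0.png'); ci=viewer.camera_info('top')
hsv=cv2.cvtColor(im,cv2.COLOR_BGR2HSV)
for p in [(230,300),(260,210),(275,320),(318,220),(360,268),(346,271),(246,237),(223,240)]: print(p,hsv[p[1],p[0]])
# base board outline: wood hue hull
m=cv2.inRange(hsv,np.array([5,60,60]),np.array([25,255,255])); m[:160]=0;m[:,:195]=0;m[:,393:]=0;m[360:]=0
h=cv2.convexHull(cv2.findNonZero(cv2.morphologyEx(m,cv2.MORPH_OPEN,np.ones((5,5)))))
q=cv2.approxPolyDP(h,8,True)[:,0]; print('base',q); W=cast(ci,q,.012); print(W[:,:2])
r=cv2.minAreaRect(W[:,:2].astype(np.float32)); print(r)
for n,lo,hi,z in [('orange',(5,180,200),(14,255,255),.072),('red',(0,150,80),(4,255,255),.03),('red2',(174,150,80),(180,255,255),.03),('blue',(105,150,50),(128,255,255),.034),('brown',(5,130,60),(14,255,175),.03),('green',(60,60,60),(85,255,255),.05)]:
    for c,a,mm in blobs(im,lo,hi)[:6]: print(n,c,a,cast(ci,c,z)[0,:2])
print('pin',cast(ci,(294,322),.046))
print('tcp px',proj(ci,arm.get_state()['tool_pos']))
E
```

```text
(230, 300) [ 18 114 219]
(260, 210) [ 18 114 222]
(275, 320) [ 12 161 166]
(318, 220) [ 11 158 174]
(360, 268) [ 13 198 244]
(346, 271) [  0 210 198]
(246, 237) [  1 214 169]
(223, 240) [110 187 147]
base [[391 324]
 [230 356]
 [204 204]
 [361 175]]
[[ 0.4034 -0.1295]
 [ 0.3367  0.2233]
 [ 0.6723  0.2852]
 [ 0.7365 -0.0692]]
((0.5371682643890381, 0.07712499797344208), (0.3412865400314331, 0.3601566553115845), 10.449551582336426)
orange [361.0455 267.2727] 22 [ 0.5264 -0.0594]
red [344.5405 270.4865] 37 [ 0.5208 -0.0278]
red [622.6923 114.5385] 26 [ 0.8673 -0.6591]
red [245.6667 236.8571] 21 [0.5958 0.1885]
blue [172.5506 333.8228] 158 [0.3874 0.3434]
blue [223.0128 240.3462] 156 [0.5881 0.2374]
brown [296.6155 287.7284] 2809 [0.484  0.0769]
brown [247.5625 237.75  ] 16 [0.5938 0.1843]
green [259.     171.0513] 39 [0.7382 0.1577]
green [405.5161 191.5161] 31 [ 0.6908 -0.1612]
green [465.7727 324.5455] 22 [ 0.4047 -0.2813]
pin [[0.4119 0.0823 0.046 ]]
tcp px [[664.024 399.508]]
```

Run:
```python
from h import *
np.set_printoptions(precision=4,suppress=True)
im=cv2.imread('pics/top0.png'); ci=viewer.camera_info('top')
m=blobs(im,(5,130,60),(14,255,178))[0][2]
def edge(rows,side):
    P=[]
    for v in rows:
        u=np.flatnonzero(m[v]); 
        if len(u): P.append((u.max()+.5 if side>0 else u.min()-.5,v))
    W=cast(ci,P,.03); vx,vy,x,y=cv2.fitLine(W[:,:2].astype(np.float32),cv2.DIST_HUBER,0,.01,.01).ravel(); return np.arctan2(vy*np.sign(vx),vx*np.sign(vx)),x,y
o=np.array([.413,.084])
for nm,rows,s in [('R',[*range(212,255),*range(285,330)],1),('L',range(225,325),-1)]:
    a,x,y=edge(rows,s); n=np.array([-np.sin(a),np.cos(a)]); print(nm,a,(np.array([x,y])-o)@n)
    c=np.array([np.cos(a),np.sin(a)]); print('push pt',o+.22*c-.055*n,'corner',o+.25*c-.055*n, 'rel jig',a-.182)
    print('corner px',proj(ci,np.r_[o+.25*c-.055*n,.03]))
```

```text
R -0.060696054 -0.054290445927398484
push pt [0.6293 0.0158] corner [0.6592 0.0139] rel jig -0.24269605
corner px [[324.8339 207.8049]]
L -0.059030496 0.05408580617675418
push pt [0.6294 0.0161] corner [0.6593 0.0143] rel jig -0.24103048
corner px [[324.6478 207.754 ]]
```

Emit:
{"op": "play_rows", "data": {
  "commands": [
    {"dp": [4, 4, 0], "spin": -0.09, "jaw": 0},
    {"dp": [4, 4, 0], "spin": -0.09, "jaw": 0},
    {"dp": [4, 4, 0], "spin": -0.09, "jaw": 0},
    {"dp": [4, 4, 0], "spin": 0, "jaw": 0},
    {"dp": [3, 4, 0], "spin": 0, "jaw": 0}
  ]
}}

```text
time: 0.6
tool_pos: [0.452, -0.4018, 0.1927]
ee_rot: [[0.989, 0.149, -0.008], [0.149, -0.989, -0.0], [-0.008, -0.001, -1.0]]
contact_force: [0.5, 0.1, 1.2]
opening: 0.146
```

Emit:
{"op": "play_rows", "data": {
  "commands": [
    {"dp": [2.5, 4.2, 0], "spin": 0.03, "jaw": 0},
    {"dp": [2.5, 4.2, 0], "jaw": 0},
    {"dp": [2.5, 4.2, 0], "jaw": 0},
    {"dp": [2.5, 4.2, 0], "jaw": 0},
    {"dp": [2.5, 4.2, 0], "jaw": 0},
    {"dp": [2.5, 4.2, 0], "jaw": 0},
    {"dp": [2.5, 4.2, 0], "jaw": 0},
    {"dp": [0, 0, 0], "jaw": 0}
  ]
}}

```text
validation failed for argument at $.co...
```

Emit:
{"op": "play_rows", "data": {
  "commands": [
    {"dp": [2.5, 4.2, 0], "spin": 0.03, "jaw": 0},
    {"dp": [2.5, 4.2, 0], "spin": 0, "jaw": 0},
    {"dp": [2.5, 4.2, 0], "spin": 0, "jaw": 0},
    {"dp": [2.5, 4.2, 0], "spin": 0, "jaw": 0},
    {"dp": [2.5, 4.2, 0], "spin": 0, "jaw": 0},
    {"dp": [2.5, 4.2, 0], "spin": 0, "jaw": 0},
    {"dp": [2.5, 4.2, 0], "spin": 0, "jaw": 0},
    {"dp": [0, 0, 0], "spin": 0, "jaw": 0}
  ]
}}

```text
time: 1.4
tool_pos: [0.6317, -0.0889, 0.1893]
ee_rot: [[0.981, 0.193, -0.011], [0.193, -0.981, 0.007], [-0.009, -0.009, -1.0]]
contact_force: [-0.2, 0.3, -0.2]
opening: 0.004
```

Emit:
{"op": "play_rows", "data": {
  "commands": [
    {"dp": [0, 1.5, -4], "spin": 0, "jaw": 0},
    {"dp": [0, 1.5, -4], "spin": 0, "jaw": 0},
    {"dp": [0, 1, -4], "spin": 0, "jaw": 0},
    {"dp": [0, 0, -2.5], "spin": 0, "jaw": 0},
    {"dp": [0, 0, -1], "spin": 0, "jaw": 0},
    {"dp": [0, 0, 0], "spin": 0, "jaw": 0}
  ]
}}

```text
time: 2.0
tool_pos: [0.6318, -0.0444, 0.0287]
ee_rot: [[0.98, 0.199, -0.009], [0.199, -0.98, 0.007], [-0.007, -0.009, -1.0]]
contact_force: [0.3, -0.5, -0.1]
opening: 0.005
```

Emit:
{"op": "play_rows", "data": {
  "commands": [
    {"dp": [0, 0.5, -0.8], "spin": 0, "jaw": 0},
    {"dp": [0, 1, 0], "spin": 0, "jaw": 0},
    {"dp": [0, 1, 0], "spin": 0, "jaw": 0},
    {"dp": [0, 0.5, 0], "spin": 0, "jaw": 0},
    {"dp": [0, 0.5, 0], "spin": 0, "jaw": 0}
  ]
}}

```text
time: 2.5
tool_pos: [0.6355, -0.0084, 0.025]
ee_rot: [[0.981, 0.196, -0.001], [0.196, -0.981, 0.007], [0.0, -0.007, -1.0]]
contact_force: [-0.9, -0.3, 0.4]
opening: 0.002
```

Emit:
{"op": "play_rows", "data": {
  "commands": [
    {"dp": [0, 0.5, 0], "spin": 0, "jaw": 0},
    {"dp": [0, 0.5, 0], "spin": 0, "jaw": 0},
    {"dp": [0, 0.5, 0], "spin": 0, "jaw": 0},
    {"dp": [0, 0.5, 0], "spin": 0, "jaw": 0}
  ]
}}

```text
time: 2.9
tool_pos: [0.6364, 0.0139, 0.0263]
ee_rot: [[0.98, 0.197, 0.001], [0.197, -0.98, 0.007], [0.003, -0.006, -1.0]]
contact_force: [0.3, 0.2, 0.1]
opening: 0.0
```

Run:
```python
from h import *
im=viewer.snapshot('wrist'); im2=viewer.snapshot('scene')
s=arm.get_state(); print(s['tool_pos'],s['contact_force'])
cv2.imwrite('pics/a.png',np.hstack([cv2.resize(im,(400,300)),cv2.resize(im2[180:360,220:460],(400,300))]))
```

```text
[0.63634996 0.01493763 0.02622448] [ 1.33260928 -0.24281405  0.12476068]
```

View pics/a.png

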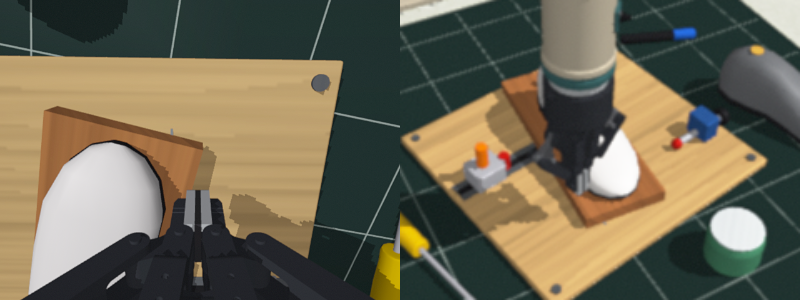

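The wrist picture shows the board's toe corner at about (203,147) and the shut fingertips at (197,190), close to its right edge. I'll measure the gap from these pixels.

Run:
```python
from h import *
np.set_printoptions(precision=4,suppress=True)
ci=viewer.camera_info('wrist'); 
print(cast(ci,[(203*1.6,147*1.6),(48*1.6,110*1.6)],.03))
p=arm.get_state()['tool_pos']; print(p,proj(ci,[p,p+[0,0,.02]])/1.6)
```

```text
[[0.6612 0.0162 0.03  ]
 [0.6659 0.1228 0.03  ]]
[0.6363 0.0149 0.0262] [[197.7538 176.8925]
 [197.5638 189.613 ]]
```

Emit:
{"op": "play_rows", "data": {
  "commands": [
    {"dp": [0, -1.2, 0], "spin": 0, "jaw": 0},
    {"dp": [0, 0, -0.8], "spin": 0, "jaw": 0},
    {"dp": [0, 0, -0.4], "spin": 0, "jaw": 0},
    {"dp": [0, 0.4, 0], "spin": 0, "jaw": 0},
    {"dp": [0, 0.4, -0.1], "spin": 0, "jaw": 0},
    {"dp": [0, 0.4, -0.1], "spin": 0, "jaw": 0}
  ]
}}

```text
time: 3.6
tool_pos: [0.6358, 0.0113, 0.0103]
ee_rot: [[0.981, 0.195, 0.0], [0.195, -0.981, 0.006], [0.001, -0.005, -1.0]]
contact_force: [0.5, -0.1, 0.1]
opening: 0.001
```

Emit:
{"op": "play_rows", "data": {
  "commands": [
    {"dp": [-0.1, 0.5, -0.1], "spin": 0, "jaw": 0},
    {"dp": [-0.1, 0.5, -0.1], "spin": 0, "jaw": 0}
  ]
}}

```text
time: 3.8
tool_pos: [0.6339, 0.0228, 0.0082]
ee_rot: [[0.981, 0.195, 0.0], [0.195, -0.981, 0.006], [0.002, -0.006, -1.0]]
contact_force: [-0.1, -0.3, 0.8]
opening: 0.001
```

Run:
```python
from h import *
im=viewer.snapshot('wrist'); im2=viewer.snapshot('scene')
s=arm.get_state(); print(s['tool_pos'],s['contact_force'],s['wrist_torque'])
cv2.imwrite('pics/b.png',np.hstack([cv2.resize(im,(400,300)),cv2.resize(im2[180:360,220:460],(400,300))]))
```

```text
[0.63377662 0.02341798 0.00818238] [ 0.54177145 -0.74706218  0.18205033] [-0.02925948 -0.01752698 -0.00823578]
```

View pics/b.png

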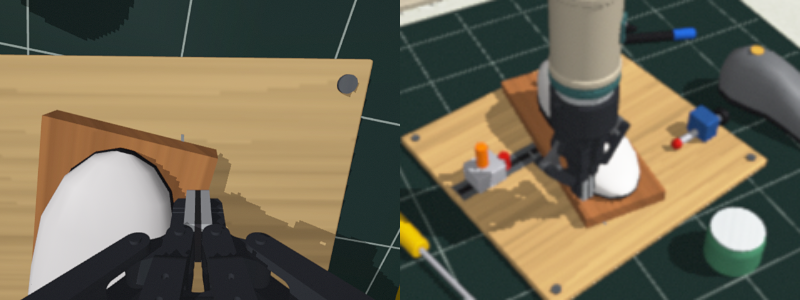

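The board turned with the fingers, with only about 1 N of resistance. I'll keep pushing, with the tip slightly higher.

Emit:
{"op": "play_rows", "data": {
  "commands": [
    {"dp": [0, 0.4, 0.5], "spin": 0, "jaw": 0},
    {"dp": [0, 0.6, 0.2], "spin": 0, "jaw": 0},
    {"dp": [0, 0.6, 0], "spin": 0, "jaw": 0},
    {"dp": [0, 0.6, 0], "spin": 0, "jaw": 0},
    {"dp": [0.1, 0.6, 0], "spin": 0, "jaw": 0}
  ]
}}

```text
time: 4.4
tool_pos: [0.6354, 0.0496, 0.0163]
ee_rot: [[0.981, 0.194, 0.002], [0.194, -0.981, 0.002], [0.002, -0.002, -1.0]]
contact_force: [-0.2, -1.7, -0.9]
opening: -0.0
```

Emit:
{"op": "play_rows", "data": {
  "commands": [
    {"dp": [0.1, 0.3, 0], "spin": 0, "jaw": 0},
    {"dp": [0, 0.3, 0], "spin": 0, "jaw": 0}
  ]
}}

```text
time: 4.6
tool_pos: [0.636, 0.0565, 0.0162]
ee_rot: [[0.981, 0.195, 0.001], [0.195, -0.981, 0.002], [0.001, -0.002, -1.0]]
contact_force: [-0.7, -3.6, 0.2]
opening: 0.003
```

Emit:
{"op": "play_rows", "data": {
  "commands": [
    {"dp": [0, 0.2, 0], "spin": 0, "jaw": 0}
  ]
}}

```text
time: 4.7
tool_pos: [0.6362, 0.0587, 0.0162]
ee_rot: [[0.981, 0.195, 0.001], [0.195, -0.981, 0.002], [0.001, -0.002, -1.0]]
contact_force: [-0.2, -3.0, -0.5]
opening: 0.003
```

Emit:
{"op": "play_rows", "data": {
  "commands": [
    {"dp": [0, 0.2, 0], "spin": 0, "jaw": 0}
  ]
}}

```text
time: 4.8
tool_pos: [0.6364, 0.0606, 0.0162]
ee_rot: [[0.981, 0.195, 0.001], [0.195, -0.981, 0.002], [0.001, -0.001, -1.0]]
contact_force: [-0.7, -2.6, -0.1]
opening: -0.0
```

Emit:
{"op": "play_rows", "data": {
  "commands": [
    {"dp": [0, 0.2, 0], "spin": 0, "jaw": 0}
  ]
}}

```text
time: 4.9
tool_pos: [0.6365, 0.0625, 0.0162]
ee_rot: [[0.981, 0.194, 0.001], [0.194, -0.981, 0.001], [0.002, -0.001, -1.0]]
contact_force: [0.4, -1.8, 0.1]
opening: -0.003
```

Sliding friction is about 2–3 N and the stop hasn't been met yet.

Emit:
{"op": "play_rows", "data": {
  "commands": [
    {"dp": [0, 0.2, 0], "spin": 0, "jaw": 0}
  ]
}}

```text
time: 5.0
tool_pos: [0.6366, 0.0645, 0.0162]
ee_rot: [[0.981, 0.194, 0.002], [0.194, -0.981, 0.001], [0.002, -0.001, -1.0]]
contact_force: [0.1, -2.5, -1.1]
opening: 0.0
```

Emit:
{"op": "play_rows", "data": {
  "commands": [
    {"dp": [0, 0.2, 0], "spin": 0, "jaw": 0}
  ]
}}

```text
time: 5.1
tool_pos: [0.6367, 0.0666, 0.0162]
ee_rot: [[0.981, 0.194, 0.002], [0.194, -0.981, 0.001], [0.002, -0.001, -1.0]]
contact_force: [0.8, -2.7, -0.4]
opening: 0.001
```

Emit:
{"op": "play_rows", "data": {
  "commands": [
    {"dp": [0, 0.15, 0], "spin": 0, "jaw": 0}
  ]
}}

```text
time: 5.2
tool_pos: [0.6368, 0.0683, 0.0162]
ee_rot: [[0.981, 0.194, 0.002], [0.194, -0.981, 0.002], [0.002, -0.001, -1.0]]
contact_force: [0.1, -2.0, 0.5]
opening: -0.002
```

Emit:
{"op": "play_rows", "data": {
  "commands": [
    {"dp": [0, 0.15, 0], "spin": 0, "jaw": 0}
  ]
}}

```text
time: 5.3
tool_pos: [0.6368, 0.0699, 0.0162]
ee_rot: [[0.981, 0.194, 0.002], [0.194, -0.981, 0.001], [0.002, -0.001, -1.0]]
contact_force: [-0.0, -3.2, -0.4]
opening: 0.001
```

Emit:
{"op": "play_rows", "data": {
  "commands": [
    {"dp": [0, 0.15, 0], "spin": 0, "jaw": 0}
  ]
}}

```text
time: 5.4
tool_pos: [0.6368, 0.0715, 0.0162]
ee_rot: [[0.981, 0.194, 0.002], [0.194, -0.981, 0.001], [0.002, -0.001, -1.0]]
contact_force: [1.1, -2.4, 0.2]
opening: -0.0
```

Emit:
{"op": "play_rows", "data": {
  "commands": [
    {"dp": [0, 0.15, 0], "spin": 0, "jaw": 0}
  ]
}}

```text
time: 5.5
tool_pos: [0.6368, 0.073, 0.0162]
ee_rot: [[0.981, 0.194, 0.002], [0.194, -0.981, 0.001], [0.002, -0.001, -1.0]]
contact_force: [1.0, -2.1, 0.0]
opening: 0.0
```

Emit:
{"op": "play_rows", "data": {
  "commands": [
    {"dp": [0, 0.1, 0], "spin": 0, "jaw": 0}
  ]
}}

```text
time: 5.6
tool_pos: [0.6368, 0.0742, 0.0162]
ee_rot: [[0.981, 0.194, 0.002], [0.194, -0.981, 0.001], [0.002, -0.001, -1.0]]
contact_force: [0.5, -1.9, -0.7]
opening: 0.003
```

Emit:
{"op": "play_rows", "data": {
  "commands": [
    {"dp": [0, 0.1, 0], "spin": 0, "jaw": 0}
  ]
}}

```text
time: 5.7
tool_pos: [0.6368, 0.0752, 0.0162]
ee_rot: [[0.981, 0.194, 0.002], [0.194, -0.981, 0.001], [0.002, -0.001, -1.0]]
contact_force: [0.1, -2.7, -0.6]
opening: -0.006
```

Run:
```python
from h import *
im=viewer.snapshot('top'); ci=viewer.camera_info('top')
cv2.imwrite('pics/c.png',cv2.resize(im[150:370,180:420],(800,733))[:600])
for c,a,m in blobs(im,(0,150,80),(4,255,255),5)[:4]: print('red',c,a,cast(ci,c,.021)[0,:2])
```

```text
red [344.675 270.325] 40 [ 0.52132066 -0.0287178 ]
red [622.79166667 114.45833333] 24 [ 0.87063208 -0.66548042]
red [245.66666667 236.85714286] 21 [0.59664505 0.18968354]
```

View pics/c.png

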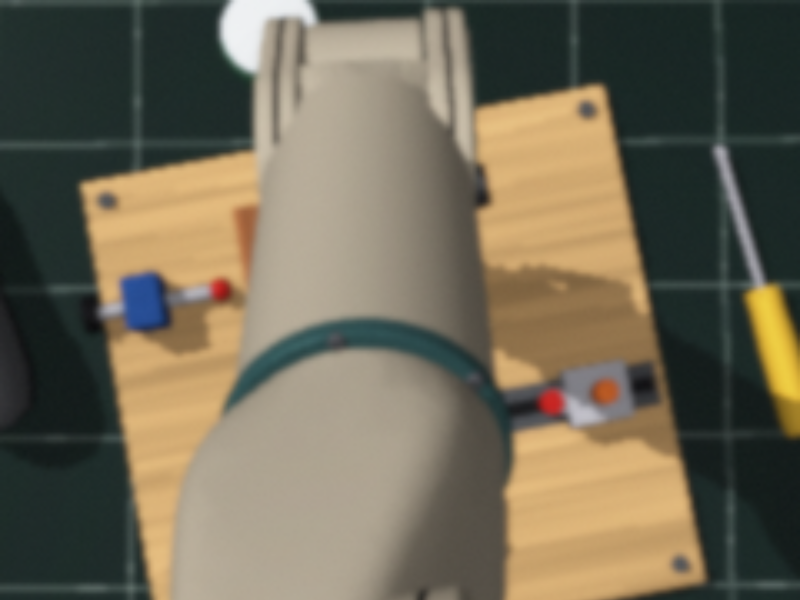

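The board's edge is at about x=244 in the crop and the tip's near side at 232, so roughly 6–8 mm remain.

Emit:
{"op": "play_rows", "data": {
  "commands": [
    {"dp": [0, 0.15, 0], "spin": 0, "jaw": 0},
    {"dp": [0, 0.15, 0], "spin": 0, "jaw": 0}
  ]
}}

```text
time: 5.95
tool_pos: [0.6367, 0.0784, 0.0162]
ee_rot: [[0.981, 0.194, 0.002], [0.194, -0.981, 0.001], [0.002, -0.001, -1.0]]
contact_force: [0.0, -2.1, 1.2]
opening: 0.002
```

Emit:
{"op": "play_rows", "data": {
  "commands": [
    {"dp": [0, 0.12, 0], "spin": 0, "jaw": 0}
  ]
}}

```text
time: 6.05
tool_pos: [0.6367, 0.0798, 0.0162]
ee_rot: [[0.981, 0.194, 0.002], [0.194, -0.981, 0.001], [0.002, -0.001, -1.0]]
contact_force: [0.2, -2.4, 0.6]
opening: -0.001
```

Emit:
{"op": "play_rows", "data": {
  "commands": [
    {"dp": [0, 0.12, 0], "spin": 0, "jaw": 0}
  ]
}}

```text
time: 6.15
tool_pos: [0.6367, 0.0811, 0.0162]
ee_rot: [[0.981, 0.194, 0.002], [0.194, -0.981, 0.001], [0.002, -0.001, -1.0]]
contact_force: [0.3, -2.8, 0.0]
opening: -0.004
```

Emit:
{"op": "play_rows", "data": {
  "commands": [
    {"dp": [0, 0.12, 0], "spin": 0, "jaw": 0}
  ]
}}

```text
time: 6.25
tool_pos: [0.6366, 0.0825, 0.0162]
ee_rot: [[0.981, 0.194, 0.002], [0.194, -0.981, 0.001], [0.002, -0.001, -1.0]]
contact_force: [0.7, -2.3, -1.0]
opening: -0.003
```

Emit:
{"op": "play_rows", "data": {
  "commands": [
    {"dp": [0, 0.1, 0], "spin": 0, "jaw": 0}
  ]
}}

```text
time: 6.35
tool_pos: [0.6366, 0.0836, 0.0162]
ee_rot: [[0.981, 0.194, 0.002], [0.194, -0.981, 0.001], [0.002, -0.001, -1.0]]
contact_force: [1.0, -2.1, 0.2]
opening: -0.001
```

Emit:
{"op": "play_rows", "data": {
  "commands": [
    {"dp": [0, 0.1, 0], "spin": 0, "jaw": 0}
  ]
}}

```text
time: 6.45
tool_pos: [0.6365, 0.0847, 0.0161]
ee_rot: [[0.981, 0.194, 0.001], [0.194, -0.981, 0.001], [0.002, -0.001, -1.0]]
contact_force: [0.1, -1.4, -0.5]
opening: -0.005
```

Emit:
{"op": "play_rows", "data": {
  "commands": [
    {"dp": [0, 0.1, 0], "spin": 0, "jaw": 0}
  ]
}}

```text
time: 6.55
tool_pos: [0.6365, 0.0857, 0.0161]
ee_rot: [[0.981, 0.194, 0.001], [0.194, -0.981, 0.001], [0.002, -0.001, -1.0]]
contact_force: [1.0, -3.5, 0.3]
opening: -0.005
```

Emit:
{"op": "play_rows", "data": {
  "commands": [
    {"dp": [0, 0.1, 0], "spin": 0, "jaw": 0}
  ]
}}

```text
time: 6.65
tool_pos: [0.6365, 0.0863, 0.0161]
ee_rot: [[0.981, 0.194, 0.001], [0.194, -0.981, 0.001], [0.001, -0.0, -1.0]]
contact_force: [-0.2, -3.8, -1.2]
opening: 0.004
```

Emit:
{"op": "play_rows", "data": {
  "commands": [
    {"dp": [0, 0.1, 0], "spin": 0, "jaw": 0}
  ]
}}

```text
time: 6.75
tool_pos: [0.6365, 0.0864, 0.0161]
ee_rot: [[0.981, 0.193, 0.001], [0.193, -0.981, -0.0], [0.001, 0.001, -1.0]]
contact_force: [0.2, -4.1, -0.3]
opening: -0.0
```

Emit:
{"op": "play_rows", "data": {
  "commands": [
    {"dp": [0, 0.1, 0], "spin": 0, "jaw": 0}
  ]
}}

```text
time: 6.85
tool_pos: [0.6365, 0.0864, 0.0161]
ee_rot: [[0.981, 0.193, 0.001], [0.193, -0.981, -0.001], [0.001, 0.002, -1.0]]
contact_force: [0.5, -4.4, 0.3]
opening: 0.003
```

Emit:
{"op": "play_rows", "data": {
  "commands": [
    {"dp": [0, 0.1, 0], "spin": 0, "jaw": 0}
  ]
}}

```text
time: 6.95
tool_pos: [0.6365, 0.0865, 0.0161]
ee_rot: [[0.981, 0.192, 0.001], [0.192, -0.981, -0.003], [0.001, 0.003, -1.0]]
contact_force: [0.6, -5.4, -0.1]
opening: -0.002
```

Contact with the stop: the TCP has stalled at y≈0.0865 and the force is rising. I'll press up to about 10–12 N.

Emit:
{"op": "play_rows", "data": {
  "commands": [
    {"dp": [0, 0.18, 0], "spin": 0, "jaw": 0}
  ]
}}

```text
time: 7.05
tool_pos: [0.6365, 0.087, 0.0162]
ee_rot: [[0.981, 0.192, 0.001], [0.192, -0.981, -0.004], [0.0, 0.004, -1.0]]
contact_force: [0.6, -7.4, 0.4]
opening: -0.003
```

Emit:
{"op": "play_rows", "data": {
  "commands": [
    {"dp": [0, 0.22, 0], "spin": 0, "jaw": 0}
  ]
}}

```text
time: 7.15
tool_pos: [0.6366, 0.0872, 0.0162]
ee_rot: [[0.982, 0.191, 0.001], [0.191, -0.982, -0.006], [-0.0, 0.006, -1.0]]
contact_force: [0.5, -7.8, 0.5]
opening: 0.001
```

Emit:
{"op": "play_rows", "data": {
  "commands": [
    {"dp": [0, 0.24, 0], "spin": 0, "jaw": 0}
  ]
}}

```text
time: 7.25
tool_pos: [0.6366, 0.0872, 0.0162]
ee_rot: [[0.982, 0.189, 0.001], [0.189, -0.982, -0.009], [-0.001, 0.009, -1.0]]
contact_force: [-0.0, -8.8, 1.5]
opening: -0.001
```

Emit:
{"op": "play_rows", "data": {
  "commands": [
    {"dp": [0, 0.28, 0], "spin": 0, "jaw": 0}
  ]
}}

```text
time: 7.35
tool_pos: [0.6365, 0.0871, 0.0163]
ee_rot: [[0.982, 0.188, 0.0], [0.188, -0.982, -0.012], [-0.002, 0.012, -1.0]]
contact_force: [1.6, -9.2, 0.7]
opening: -0.001
```

Emit:
{"op": "play_rows", "data": {
  "commands": [
    {"dp": [0, 0.3, 0], "spin": 0, "jaw": 0}
  ]
}}

```text
time: 7.45
tool_pos: [0.6365, 0.087, 0.0163]
ee_rot: [[0.982, 0.186, 0.0], [0.186, -0.982, -0.016], [-0.003, 0.015, -1.0]]
contact_force: [0.9, -8.6, 0.7]
opening: -0.004
```

Emit:
{"op": "play_rows", "data": {
  "commands": [
    {"dp": [0, 0.3, 0], "spin": 0, "jaw": 0},
    {"dp": [0, 0.3, 0], "spin": 0, "jaw": 0}
  ]
}}

```text
time: 7.65
tool_pos: [0.6364, 0.0867, 0.0164]
ee_rot: [[0.983, 0.183, -0.001], [0.183, -0.983, -0.023], [-0.005, 0.022, -1.0]]
contact_force: [-0.1, -7.8, 0.8]
opening: 0.002
```

Emit:
{"op": "play_rows", "data": {
  "commands": [
    {"dp": [0, 0.28, 0], "spin": 0, "jaw": 0},
    {"dp": [0, 0.28, 0], "spin": 0, "jaw": 0},
    {"dp": [0, 0.28, 0], "spin": 0, "jaw": 0}
  ]
}}

```text
time: 7.95
tool_pos: [0.6363, 0.0862, 0.0166]
ee_rot: [[0.984, 0.178, -0.002], [0.178, -0.983, -0.033], [-0.007, 0.032, -0.999]]
contact_force: [0.1, -8.0, -0.1]
opening: -0.002
```

Emit:
{"op": "play_rows", "data": {
  "commands": [
    {"dp": [0, 0.4, 0], "spin": 0, "jaw": 0}
  ]
}}

```text
time: 8.05
tool_pos: [0.6363, 0.0865, 0.0167]
ee_rot: [[0.984, 0.177, -0.002], [0.176, -0.984, -0.037], [-0.009, 0.036, -0.999]]
contact_force: [0.8, -10.0, 1.7]
opening: 0.004
```

Emit:
{"op": "play_rows", "data": {
  "commands": [
    {"dp": [0, 0.45, 0], "spin": 0, "jaw": 0}
  ]
}}

```text
time: 8.15
tool_pos: [0.6363, 0.0865, 0.0168]
ee_rot: [[0.985, 0.174, -0.003], [0.174, -0.984, -0.042], [-0.01, 0.041, -0.999]]
contact_force: [0.2, -11.1, 1.4]
opening: 0.004
```

Emit:
{"op": "play_rows", "data": {
  "commands": [
    {"dp": [0, 0.48, 0], "spin": 0, "jaw": 0},
    {"dp": [0, 0.48, 0], "spin": 0, "jaw": 0}
  ]
}}

```text
time: 8.35
tool_pos: [0.6362, 0.0861, 0.017]
ee_rot: [[0.985, 0.17, -0.004], [0.169, -0.984, -0.053], [-0.013, 0.052, -0.999]]
contact_force: [0.6, -11.7, 0.3]
opening: -0.002
```

Holding at about 11.5 N. I'll release, retract upward, and go over behind the jaw handle at about (0.536, -0.112).

Emit:
{"op": "play_rows", "data": {
  "commands": [
    {"dp": [0, 0.45, 0], "spin": 0, "jaw": 0},
    {"dp": [0, 0.2, 0], "spin": 0, "jaw": 0},
    {"dp": [0, 0, 0], "spin": 0, "jaw": 0},
    {"dp": [0, -0.4, 0], "spin": 0, "jaw": 0},
    {"dp": [0, -2, 0], "spin": 0, "jaw": 0},
    {"dp": [0, -3, 0], "spin": 0, "jaw": 0},
    {"dp": [0, -2, 3], "spin": 0, "jaw": 0},
    {"dp": [0, -2, 4], "spin": 0, "jaw": 0}
  ]
}}

```text
time: 9.15
tool_pos: [0.6304, 0.0047, 0.0822]
ee_rot: [[0.984, 0.179, -0.017], [0.178, -0.983, -0.046], [-0.025, 0.043, -0.999]]
contact_force: [0.8, 0.7, 0.4]
opening: -0.0
```

Emit:
{"op": "play_rows", "data": {
  "commands": [
    {"dp": [-1, -2, 4], "spin": 0, "jaw": 0},
    {"dp": [-2, -2, 3], "spin": 0, "jaw": 0},
    {"dp": [-2, -3, 0], "spin": 0, "jaw": 0},
    {"dp": [-2, -3, 0], "spin": 0, "jaw": 0},
    {"dp": [-2, -2, 0], "spin": 0, "jaw": 0},
    {"dp": [0, 0, 0], "spin": 0, "jaw": 0}
  ]
}}

```text
time: 9.75
tool_pos: [0.5429, -0.1108, 0.1619]
ee_rot: [[0.983, 0.185, -0.0], [0.184, -0.982, -0.034], [-0.007, 0.034, -0.999]]
contact_force: [0.0, -0.0, -0.1]
opening: -0.001
```

Run:
```python
from h import *
im=viewer.snapshot('scene'); im2=viewer.snapshot('top')
s=arm.get_state(); print(s['tool_pos'],s['contact_force'])
cv2.imwrite('pics/d.png',np.hstack([cv2.resize(im[180:360,220:460],(400,300)),cv2.resize(im2[165:360,190:430],(400,325))[:300]]))
```

```text
[ 0.54629001 -0.1074461   0.16180777] [0.00765556 0.27448458 0.10130644]
```

View pics/d.png

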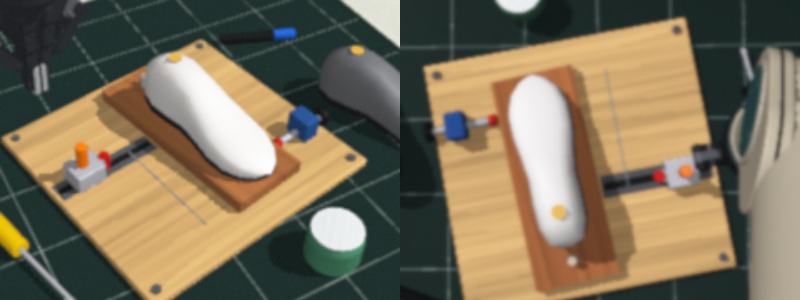

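The board now lies against the red tip (tip at (493,119) in the right half). The jaw is still drawn back and the gripper is behind its handle. Next I descend.

Emit:
{"op": "play_rows", "data": {
  "commands": [
    {"dp": [-0.4, -0.5, -4], "spin": 0, "jaw": 0},
    {"dp": [-0.4, -0.4, -4], "spin": 0, "jaw": 0},
    {"dp": [0, 0, -2], "spin": 0, "jaw": 0},
    {"dp": [0, 0, -0.5], "spin": 0, "jaw": 0},
    {"dp": [0, 0, 0], "spin": 0, "jaw": 0}
  ]
}}

```text
time: 10.35
tool_pos: [0.5468, -0.1049, 0.0544]
ee_rot: [[0.979, 0.202, 0.014], [0.202, -0.979, -0.024], [0.009, 0.027, -1.0]]
contact_force: [0.5, 0.5, 0.1]
opening: 0.002
```

Emit:
{"op": "play_rows", "data": {
  "commands": [
    {"dp": [-0.6, -0.1, 0], "spin": 0, "jaw": 0},
    {"dp": [-0.6, -0.1, 0], "spin": 0, "jaw": 0},
    {"dp": [-0.2, 0.6, 0], "spin": 0, "jaw": 0},
    {"dp": [-0.15, 0.6, 0], "spin": 0, "jaw": 0}
  ]
}}

```text
time: 10.75
tool_pos: [0.5336, -0.0934, 0.0577]
ee_rot: [[0.979, 0.203, 0.021], [0.203, -0.979, -0.024], [0.015, 0.028, -0.999]]
contact_force: [0.9, 1.0, 0.7]
opening: 0.002
```

Emit:
{"op": "play_rows", "data": {
  "commands": [
    {"dp": [-0.1, 0.5, 0], "spin": 0, "jaw": 0},
    {"dp": [-0.1, 0.5, 0], "spin": 0, "jaw": 0}
  ]
}}

```text
time: 10.95
tool_pos: [0.532, -0.0821, 0.0587]
ee_rot: [[0.979, 0.203, 0.023], [0.204, -0.979, -0.024], [0.017, 0.028, -0.999]]
contact_force: [0.7, -1.3, 0.9]
opening: -0.004
```

Emit:
{"op": "play_rows", "data": {
  "commands": [
    {"dp": [-0.1, 0.5, 0], "spin": 0, "jaw": 0},
    {"dp": [-0.1, 0.5, 0], "spin": 0, "jaw": 0}
  ]
}}

```text
time: 11.15
tool_pos: [0.5301, -0.0707, 0.059]
ee_rot: [[0.979, 0.204, 0.023], [0.204, -0.979, -0.024], [0.018, 0.028, -0.999]]
contact_force: [0.2, 0.2, 1.0]
opening: 0.002
```

Emit:
{"op": "play_rows", "data": {
  "commands": [
    {"dp": [-0.1, 0.5, -0.3], "spin": 0, "jaw": 0},
    {"dp": [-0.1, 0.5, -0.3], "spin": 0, "jaw": 0}
  ]
}}

```text
time: 11.35
tool_pos: [0.5284, -0.0597, 0.0529]
ee_rot: [[0.979, 0.204, 0.024], [0.205, -0.979, -0.024], [0.019, 0.028, -0.999]]
contact_force: [-0.6, 0.4, -0.8]
opening: -0.003
```

Emit:
{"op": "play_rows", "data": {
  "commands": [
    {"dp": [-0.1, 0.5, 0], "spin": 0, "jaw": 0},
    {"dp": [-0.1, 0.5, 0], "spin": 0, "jaw": 0}
  ]
}}

```text
time: 11.55
tool_pos: [0.5257, -0.0487, 0.0522]
ee_rot: [[0.979, 0.204, 0.023], [0.205, -0.979, -0.024], [0.017, 0.028, -0.999]]
contact_force: [-0.5, 0.6, 0.2]
opening: -0.003
```

Run:
```python
from h import *
im=viewer.snapshot('scene'); ci=viewer.camera_info('scene')
s=arm.get_state(); print(s['tool_pos'],s['contact_force'])
cv2.imwrite('pics/e.png',cv2.resize(im[200:350,210:410],(600,450)))
```

```text
[ 0.525408   -0.0473726   0.05207863] [-1.04374195  0.66740521 -0.79925873]
```

View pics/e.png

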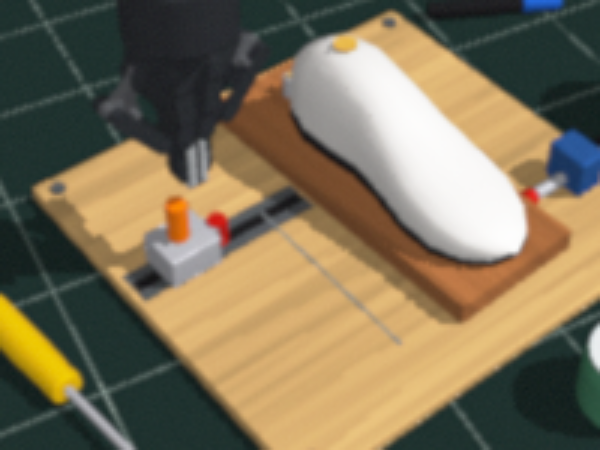

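The scene view shows the fingertip at crop (197,178), on the robot's side of the handle (177,205), so it passed the handle. I'll triangulate to find the discrepancy.

Run:
```python
from h import *
np.set_printoptions(precision=4,suppress=True)
a=viewer.camera_info('scene'); b=viewer.camera_info('top')
s=arm.get_state()['tool_pos']
P=lambda c:np.array([[c['fx'],0,c['cx']],[0,c['fy'],c['cy']],[0,0,1]])@np.c_[cv2.Rodrigues(np.array(c['rvec']))[0],c['tvec']]
def tri(u,v):
    X=cv2.triangulatePoints(P(a),P(b),np.array(u,float).reshape(2,1),np.array(v,float).reshape(2,1)).ravel(); return X[:3]/X[3]
print('tcp px scene/top',proj(a,s),proj(b,s))
im=cv2.imread('pics/scene0.png')
for n,lo,hi in [('orange',(5,180,200),(14,255,255)),('red',(0,150,80),(4,255,255)),('red2',(174,150,80),(180,255,255))]:
    for c,ar,m in blobs(im,lo,hi,8)[:5]: print(n,c,ar)
for n,u in [('handle top scene @.072',(269,267))]: print(n,cast(a,u,.072))
print('finger tip cast at z .052,.06,.07,.09',*[cast(a,(275.7,261),z)[0] for z in (.052,.07,.09)])
print('handle tri',tri((269,267),(361,267.3)))
print('pin px',proj(a,[.413,.084,.046]))
```

```text
tcp px scene/top [[274.8168 271.3243]] [[354.4452 268.0354]]
orange [269.1111 272.6667] 36
red [283.2703 275.027 ] 37
red [385.8333 265.6667] 24
handle top scene @.072 [[ 0.5268 -0.0597  0.072 ]]
finger tip cast at z .052,.06,.07,.09 [ 0.4978 -0.033   0.052 ] [ 0.5151 -0.0395  0.07  ] [ 0.5344 -0.0468  0.09  ]
handle tri [ 0.5263 -0.0594  0.0714]
pin px [[306.3239 224.6509]]
```

The handle is at (0.526, -0.059, 0.071). The fingertip appears about 25 mm higher than the reported TCP z, and the earlier wrist view agrees. So the tip passed over the handle, and the earlier push must have been against the last, which is part of the carrier. I'll back off and go in with a reported z of about 0.028.

Emit:
{"op": "play_rows", "data": {
  "commands": [
    {"dp": [0, 0, 2], "spin": 0, "jaw": 0},
    {"dp": [0.4, -2, 0], "spin": 0, "jaw": 0},
    {"dp": [0.4, -2, 0], "spin": 0, "jaw": 0},
    {"dp": [0.2, -1.5, 0], "spin": 0, "jaw": 0},
    {"dp": [0, 0, 0], "spin": 0, "jaw": 0}
  ]
}}

```text
time: 12.1
tool_pos: [0.5356, -0.1023, 0.0728]
ee_rot: [[0.978, 0.209, 0.022], [0.209, -0.978, -0.023], [0.017, 0.027, -0.999]]
contact_force: [-0.0, -0.1, -0.3]
opening: 0.003
```

Emit:
{"op": "play_rows", "data": {
  "commands": [
    {"dp": [0, 0, -2], "spin": 0, "jaw": 0},
    {"dp": [0, 0, -1.5], "spin": 0, "jaw": 0},
    {"dp": [0, 0, -0.5], "spin": 0, "jaw": 0},
    {"dp": [0, 0, 0], "spin": 0, "jaw": 0}
  ]
}}

```text
time: 12.5
tool_pos: [0.5359, -0.0997, 0.0322]
ee_rot: [[0.978, 0.209, 0.023], [0.21, -0.978, -0.021], [0.018, 0.026, -1.0]]
contact_force: [0.8, 0.7, 0.2]
opening: -0.003
```

Run:
```python
from h import *
im=viewer.snapshot('scene')
s=arm.get_state(); print(s['tool_pos'],s['contact_force'])
cv2.imwrite('pics/f.png',cv2.resize(im[220:330,210:350],(560,440)))
```

```text
[ 0.53609122 -0.09960159  0.0325567 ] [0.47727194 0.06529106 0.17328546]
```

View pics/f.png

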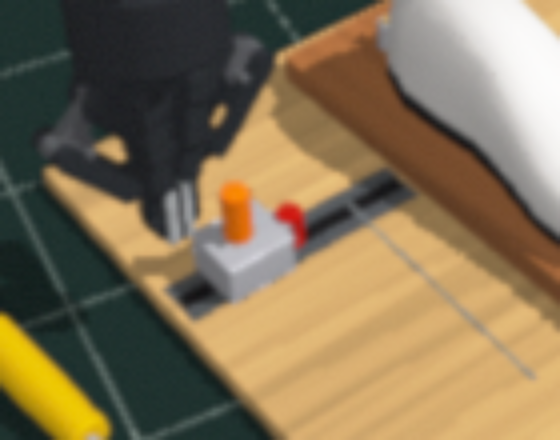

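Run:
```python
from h import *
np.set_printoptions(precision=4,suppress=True)
a=viewer.camera_info('scene')
o=np.array([.413,.084]);R=np.array([[.9834,.1813],[-.1813,.9834]])
for z in (.0325,.045,.058,.07):
    w=cast(a,(253.7,279.5),z)[0]; print(w,'jig',R@(w[:2]-o))
print(proj(a,arm.get_state()['tool_pos']))
im=viewer.snapshot('wrist'); c=viewer.camera_info('wrist'); print('wrist handle proj',proj(c,[.5263,-.0594,.0714]))
for cc,ar,m in blobs(im,(5,180,180),(14,255,255),20)[:4]: print('orange',cc,ar,cast(c,cc,.06))
cv2.imwrite('pics/g.png',im)
```

```text
[ 0.5084 -0.0902  0.0325] jig [ 0.0623 -0.1886]
[ 0.52   -0.0935  0.045 ] jig [ 0.073 -0.194]
[ 0.532  -0.0971  0.058 ] jig [ 0.0842 -0.1996]
[ 0.5431 -0.1003  0.07  ] jig [ 0.0945 -0.2048]
[[254.4738 289.6103]]
wrist handle proj [[207.885  329.9322]]
```

View pics/g.png

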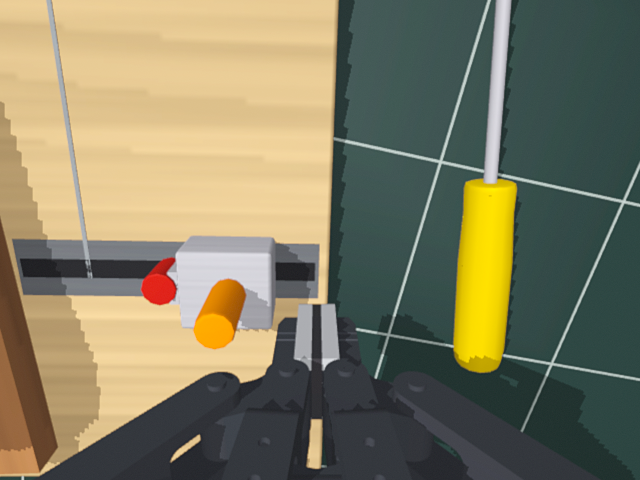

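The wrist view confirms the tip (317,303) is lined up with the post (215–240, 283–331), with the tip height at about 0.058. Now I advance along jig +y.

Emit:
{"op": "play_rows", "data": {
  "commands": [
    {"dp": [-0.1, 0.5, 0], "spin": 0, "jaw": 0},
    {"dp": [-0.1, 0.5, 0], "spin": 0, "jaw": 0},
    {"dp": [-0.1, 0.5, 0], "spin": 0, "jaw": 0}
  ]
}}

```text
time: 12.9
tool_pos: [0.5346, -0.0841, 0.0346]
ee_rot: [[0.978, 0.208, 0.028], [0.209, -0.978, -0.022], [0.022, 0.027, -0.999]]
contact_force: [-0.6, 0.2, -0.2]
opening: -0.0
```

Emit:
{"op": "play_rows", "data": {
  "commands": [
    {"dp": [-0.1, 0.5, 0], "spin": 0, "jaw": 0},
    {"dp": [-0.1, 0.5, 0], "spin": 0, "jaw": 0}
  ]
}}

```text
time: 13.1
tool_pos: [0.5328, -0.0733, 0.0352]
ee_rot: [[0.978, 0.209, 0.029], [0.21, -0.978, -0.022], [0.023, 0.028, -0.999]]
contact_force: [0.3, -3.6, -1.5]
opening: -0.004
```

Emit:
{"op": "play_rows", "data": {
  "commands": [
    {"dp": [-0.1, 0.5, 0], "spin": 0, "jaw": 0},
    {"dp": [-0.1, 0.5, 0], "spin": 0, "jaw": 0}
  ]
}}

```text
time: 13.3
tool_pos: [0.5311, -0.0643, 0.0353]
ee_rot: [[0.978, 0.208, 0.03], [0.209, -0.978, -0.025], [0.024, 0.03, -0.999]]
contact_force: [0.8, -2.9, -1.7]
opening: 0.001
```

The handle is moving with about 3 N of friction. I'll slide on, slowing before the expected contact at TCP y of about -0.016 to -0.001.

Emit:
{"op": "play_rows", "data": {
  "commands": [
    {"dp": [-0.1, 0.5, -0.1], "spin": 0, "jaw": 0},
    {"dp": [-0.1, 0.5, 0], "spin": 0, "jaw": 0},
    {"dp": [-0.1, 0.5, 0], "spin": 0, "jaw": 0},
    {"dp": [-0.1, 0.5, 0], "spin": 0, "jaw": 0}
  ]
}}

```text
time: 13.7
tool_pos: [0.5275, -0.0443, 0.0347]
ee_rot: [[0.978, 0.206, 0.032], [0.207, -0.978, -0.026], [0.026, 0.032, -0.999]]
contact_force: [1.2, -3.1, -0.7]
opening: 0.001
```

Emit:
{"op": "play_rows", "data": {
  "commands": [
    {"dp": [-0.1, 0.5, 0], "spin": 0, "jaw": 0},
    {"dp": [-0.1, 0.5, 0], "spin": 0, "jaw": 0}
  ]
}}

```text
time: 13.9
tool_pos: [0.5255, -0.0334, 0.0347]
ee_rot: [[0.978, 0.206, 0.032], [0.207, -0.978, -0.026], [0.026, 0.032, -0.999]]
contact_force: [1.1, -3.7, 0.1]
opening: 0.002
```

Emit:
{"op": "play_rows", "data": {
  "commands": [
    {"dp": [-0.05, 0.25, 0], "spin": 0, "jaw": 0},
    {"dp": [-0.05, 0.25, 0], "spin": 0, "jaw": 0}
  ]
}}

```text
time: 14.1
tool_pos: [0.5243, -0.0272, 0.0347]
ee_rot: [[0.978, 0.207, 0.032], [0.208, -0.978, -0.026], [0.026, 0.032, -0.999]]
contact_force: [0.2, -2.9, -0.5]
opening: -0.0
```

Emit:
{"op": "play_rows", "data": {
  "commands": [
    {"dp": [-0.05, 0.25, 0], "spin": 0, "jaw": 0},
    {"dp": [-0.05, 0.25, 0], "spin": 0, "jaw": 0}
  ]
}}

```text
time: 14.3
tool_pos: [0.5233, -0.0218, 0.0347]
ee_rot: [[0.978, 0.207, 0.032], [0.208, -0.978, -0.026], [0.026, 0.032, -0.999]]
contact_force: [0.5, -3.0, -0.5]
opening: -0.002
```

Emit:
{"op": "play_rows", "data": {
  "commands": [
    {"dp": [-0.04, 0.2, 0], "spin": 0, "jaw": 0},
    {"dp": [-0.04, 0.2, 0], "spin": 0, "jaw": 0}
  ]
}}

```text
time: 14.5
tool_pos: [0.5225, -0.0176, 0.0347]
ee_rot: [[0.978, 0.207, 0.032], [0.207, -0.978, -0.026], [0.026, 0.032, -0.999]]
contact_force: [1.5, -3.5, 0.4]
opening: 0.004
```

Emit:
{"op": "play_rows", "data": {
  "commands": [
    {"dp": [-0.04, 0.2, 0], "spin": 0, "jaw": 0}
  ]
}}

```text
time: 14.6
tool_pos: [0.5221, -0.0154, 0.0347]
ee_rot: [[0.978, 0.206, 0.032], [0.207, -0.978, -0.026], [0.026, 0.032, -0.999]]
contact_force: [1.0, -2.9, -0.8]
opening: -0.002
```

Emit:
{"op": "play_rows", "data": {
  "commands": [
    {"dp": [-0.04, 0.2, 0], "spin": 0, "jaw": 0}
  ]
}}

```text
time: 14.7
tool_pos: [0.5217, -0.0134, 0.0347]
ee_rot: [[0.978, 0.206, 0.032], [0.207, -0.978, -0.026], [0.026, 0.032, -0.999]]
contact_force: [-0.0, -3.1, -0.1]
opening: -0.001
```

Emit:
{"op": "play_rows", "data": {
  "commands": [
    {"dp": [-0.03, 0.15, 0], "spin": 0, "jaw": 0}
  ]
}}

```text
time: 14.8
tool_pos: [0.5214, -0.0116, 0.0347]
ee_rot: [[0.978, 0.206, 0.032], [0.207, -0.978, -0.026], [0.026, 0.032, -0.999]]
contact_force: [1.2, -3.6, 0.0]
opening: 0.005
```

Emit:
{"op": "play_rows", "data": {
  "commands": [
    {"dp": [-0.03, 0.15, 0], "spin": 0, "jaw": 0}
  ]
}}

```text
time: 14.9
tool_pos: [0.5211, -0.01, 0.0347]
ee_rot: [[0.978, 0.206, 0.032], [0.207, -0.978, -0.026], [0.026, 0.032, -0.999]]
contact_force: [0.4, -2.2, 0.6]
opening: 0.001
```

Emit:
{"op": "play_rows", "data": {
  "commands": [
    {"dp": [-0.03, 0.15, 0], "spin": 0, "jaw": 0}
  ]
}}

```text
time: 15.0
tool_pos: [0.5208, -0.0084, 0.0347]
ee_rot: [[0.978, 0.206, 0.032], [0.207, -0.978, -0.026], [0.026, 0.032, -0.999]]
contact_force: [0.8, -2.2, -0.5]
opening: -0.002
```

Emit:
{"op": "play_rows", "data": {
  "commands": [
    {"dp": [-0.03, 0.15, 0], "spin": 0, "jaw": 0}
  ]
}}

```text
time: 15.1
tool_pos: [0.5206, -0.0068, 0.0347]
ee_rot: [[0.978, 0.206, 0.033], [0.207, -0.978, -0.026], [0.026, 0.032, -0.999]]
contact_force: [1.0, -3.6, -0.3]
opening: 0.002
```

Emit:
{"op": "play_rows", "data": {
  "commands": [
    {"dp": [-0.03, 0.15, 0], "spin": 0, "jaw": 0}
  ]
}}

```text
time: 15.2
tool_pos: [0.5202, -0.0052, 0.0347]
ee_rot: [[0.978, 0.206, 0.033], [0.207, -0.978, -0.026], [0.026, 0.032, -0.999]]
contact_force: [1.8, -3.4, 0.7]
opening: 0.001
```

Emit:
{"op": "play_rows", "data": {
  "commands": [
    {"dp": [-0.03, 0.15, 0], "spin": 0, "jaw": 0}
  ]
}}

```text
time: 15.3
tool_pos: [0.5201, -0.0043, 0.0347]
ee_rot: [[0.978, 0.206, 0.033], [0.207, -0.978, -0.027], [0.027, 0.033, -0.999]]
contact_force: [1.2, -5.6, -0.3]
opening: -0.004
```

Emit:
{"op": "play_rows", "data": {
  "commands": [
    {"dp": [-0.03, 0.15, 0], "spin": 0, "jaw": 0}
  ]
}}

```text
time: 15.4
tool_pos: [0.52, -0.0041, 0.0348]
ee_rot: [[0.978, 0.205, 0.034], [0.206, -0.978, -0.029], [0.027, 0.035, -0.999]]
contact_force: [0.3, -7.4, -1.1]
opening: -0.002
```

Emit:
{"op": "play_rows", "data": {
  "commands": [
    {"dp": [-0.02, 0.12, 0], "spin": 0, "jaw": 0}
  ]
}}

```text
time: 15.5
tool_pos: [0.5201, -0.0042, 0.0348]
ee_rot: [[0.978, 0.204, 0.034], [0.205, -0.978, -0.03], [0.027, 0.036, -0.999]]
contact_force: [1.1, -6.5, -0.3]
opening: -0.003
```

Emit:
{"op": "play_rows", "data": {
  "commands": [
    {"dp": [-0.02, 0.12, 0], "spin": 0, "jaw": 0}
  ]
}}

```text
time: 15.6
tool_pos: [0.5201, -0.0043, 0.0348]
ee_rot: [[0.979, 0.203, 0.035], [0.204, -0.979, -0.031], [0.027, 0.038, -0.999]]
contact_force: [1.3, -5.7, -1.4]
opening: 0.003
```

Nose contact: the force stepped from 3 to about 7 N at y=-0.004. I'll hold a few rows a little firmer, then withdraw.

Emit:
{"op": "play_rows", "data": {
  "commands": [
    {"dp": [-0.04, 0.22, 0], "spin": 0, "jaw": 0},
    {"dp": [-0.04, 0.22, 0], "spin": 0, "jaw": 0}
  ]
}}

```text
time: 15.8
tool_pos: [0.52, -0.0039, 0.0349]
ee_rot: [[0.979, 0.199, 0.036], [0.201, -0.979, -0.036], [0.028, 0.042, -0.999]]
contact_force: [2.1, -7.6, -1.3]
opening: -0.002
```

Emit:
{"op": "play_rows", "data": {
  "commands": [
    {"dp": [-0.04, 0.25, 0], "spin": 0, "jaw": 0},
    {"dp": [-0.04, 0.25, 0], "spin": 0, "jaw": 0},
    {"dp": [-0.04, 0.25, 0], "spin": 0, "jaw": 0}
  ]
}}

```text
time: 16.1
tool_pos: [0.52, -0.004, 0.035]
ee_rot: [[0.98, 0.193, 0.039], [0.194, -0.98, -0.044], [0.03, 0.051, -0.998]]
contact_force: [1.4, -8.3, -1.8]
opening: -0.003
```

Emit:
{"op": "play_rows", "data": {
  "commands": [
    {"dp": [0, 0, 0], "spin": 0, "jaw": 0},
    {"dp": [0.1, -0.5, 0], "spin": 0, "jaw": 0},
    {"dp": [0.2, -1.2, 0], "spin": 0, "jaw": 0},
    {"dp": [0.3, -2, 0], "spin": 0, "jaw": 0},
    {"dp": [0, -2, 3], "spin": 0, "jaw": 0},
    {"dp": [0, -3, 4], "spin": 0, "jaw": 0},
    {"dp": [-1, -4, 3], "spin": 0, "jaw": 0},
    {"dp": [-1, -4, 0], "spin": 0, "jaw": 0}
  ]
}}

```text
time: 16.9
tool_pos: [0.5036, -0.1671, 0.1362]
ee_rot: [[0.977, 0.21, 0.031], [0.211, -0.977, -0.036], [0.023, 0.042, -0.999]]
contact_force: [1.2, 0.1, -0.0]
opening: -0.001
```

Emit:
{"op": "play_rows", "data": {
  "commands": [
    {"dp": [-1, -4, 0], "spin": 0, "jaw": 0},
    {"dp": [-1, -4, 0], "spin": 0, "jaw": 0},
    {"dp": [-1, -4, 0], "spin": 0, "jaw": 0},
    {"dp": [0, 0, 0], "spin": 0, "jaw": 0}
  ]
}}

```text
time: 17.3
tool_pos: [0.4689, -0.299, 0.1386]
ee_rot: [[0.979, 0.203, 0.033], [0.204, -0.978, -0.038], [0.025, 0.044, -0.999]]
contact_force: [-0.0, -0.3, 0.4]
opening: -0.002
```

Run:
```python
from h import *
im=viewer.snapshot('scene'); im2=viewer.snapshot('top')
s=arm.get_state(); print(s['tool_pos'],s['contact_force'])
cv2.imwrite('pics/i.png',np.hstack([cv2.resize(im[180:360,220:460],(400,300)),cv2.resize(im2[200:320,220:380],(400,300))]))
ci=viewer.camera_info('top'); m=blobs(im2,(5,130,60),(14,255,178))[0][2]
for c,a,_ in blobs(im2,(0,150,80),(4,255,255),5)[:4]: print('red',c,a,cast(ci,c,.025)[0,:2])
```

```text
[ 0.47101452 -0.29259096  0.1381024 ] [ 1.19457993  0.38088596 -0.80825415]
red [312.67857143 276.5       ] 28 [0.50818698 0.04181346]
red [622.68 114.52] 25 [ 0.86908024 -0.66250885]
red [245.3 236.8] 20 [0.59640599 0.18996013]
```

View pics/i.png

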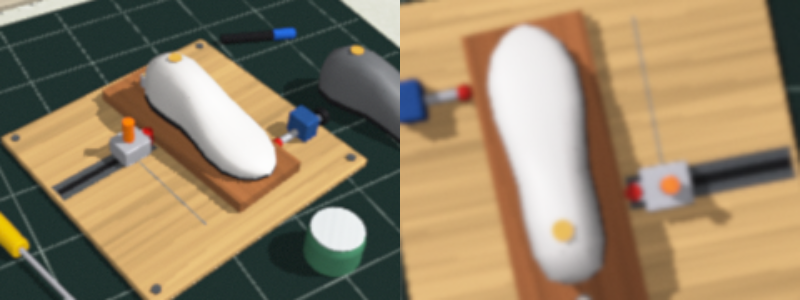

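Both contacts look made. I'll check the gap at the red tip numerically.

Run:
```python
from h import *
im=viewer.snapshot('top'); ci=viewer.camera_info('top')
m=cv2.inRange(cv2.cvtColor(im,cv2.COLOR_BGR2HSV),np.array((5,130,60)),np.array((14,255,178)))
o=np.array([.413,.084]); L=[]
for v in [*range(220,232),*range(244,300)]:
    u=[x for x in np.flatnonzero(m[v]) if 240<x<300]
    if u: L.append((min(u)-.5,v))
W=cast(ci,L,.03)[:,:2].astype(np.float32)
vx,vy,x,y=cv2.fitLine(W,cv2.DIST_HUBER,0,.01,.01).ravel(); a=np.arctan(vy/vx); n=np.array([-np.sin(a),np.cos(a)])
print('angle rel jig',a-.182,'edge offset',(np.array([x,y])-o)@n)
for nm,px,z in (('tip',(245.5,236.8),.024),('nose',(312.7,276.5),.035)):
    p=cast(ci,px,z)[0,:2]; print(nm,'carrier y', (p-o)@n, 'rel measured edge',(p-np.array([x,y]))@n)
```

```text
angle rel jig 0.03463696 edge offset 0.053971721567620506
tip carrier y 0.0637410163555633 rel measured edge 0.009769294787942796
nose carrier y -0.06162096258538038 rel measured edge -0.11559268415300088
```

```bash
python3 -c "
from workcell import arm
print(arm.close_job())"
```

```text
the job is handed in; nothing more can be done
None
```

I swung the carrier against the stop, slid the jaw up to its other edge, and handed the job in at about 17 s; no verdict is reported.

- **Stop:** The board slid with about 2–3 N, then stalled against the red tip. I pressed it there at about 8 N for roughly 0.8 s and then up to about 11.7 N, measured at the wrist. That is an estimated 6–10 N on the stop.
- **Jaw:** I pushed the orange handle forward with about 3 N of friction until the nose met the board. I held there at 6–8 N in all, which is roughly 3–5 N on the board, and then withdrew the arm.

**Last checks (top view):**

| Check | Measured | Limit |
|---|---|---|
| Carrier angle from jig x | 0.035 rad | within 0.08 rad |
| Red tip centre, carrier y | about 64 mm | below 66 mm |
| Jaw nose centre, carrier y | about -62 mm | above -66 mm |

These positions are good to about 2 mm, so the margin at the red tip is no larger than the error. In the last picture, the bystanders in view looked undisturbed and the arm was clear.

**What disagreed:**
- **Fingertip height:** The real fingertips stood about 25 mm higher than the reported TCP height. My first pass at the handle therefore went over it without touching.
- **Where I pushed:** For the same reason, the push on the carrier was most likely against the last at the toe rather than the board's edge.
- **Tool tilt:** The tool tilted by about 0.05 rad while pressing, with no visible effect on the board.

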